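# Load the wax-warming lane and hold its recessed reset

### The arm

A 6-joint arm with a two-finger parallel gripper is mounted at the origin on the work surface. World frame = base frame: x ahead of the robot, y to its left, z up, the work surface at z = 0. Lengths are in m, angles in rad, forces in N, time in s.
With the tool pointing down it reaches from about 0.375 to 0.925 m from the base axis. Payload 5.7 kg.
Tool frame: the origin (TCP) lies at the very end of the fingers, on their centre line; the grasp point (between the pads) lies 19 mm behind it (env.pinch_z is the z of the grasp point in the tool frame, in m); z points along the fingers, y is the line along which they close (so a half turn about z gives the same grasp; the last joint's range is limited). The gripper opens to 85 mm and grips with 20 to 120 N. Pads are 22 mm wide; open, the fingers measure 114 mm over their backs; the gripper's body (76 mm by 85 mm) begins 54 mm behind the grasp point. The pads swing forward as they close: fully open they stand 13 mm farther back than shut.
Start: joints at [1.117, 0.359, 1.51, -0, 1.272, -0.115], TCP at [0.199, 0.566, 0.201] pointing down, gripper open.
Joint ranges: [-2.97, 2.97], [-1.01, 2.36], [0.21, 2.38], [-0.96, 4.11], [0.2, 2.71], [-2.98, 2.98]. Speed limits (rad/s): [2.39, 2.39, 3.14, 3.14, 3.14, 3.14].

### API

Orientations are given as a unit quaternion [w, x, y, z].
In Python, from plant import env gives the robot as it stands. The module is installed in compiled form; this text tells all that it offers.
- The arm moves only by the shell command python3 -m pendant 'ROWS'. ROWS is a JSON object of lists of equal length, an entry for each row: "dp": the shift along the tool's x, y, z in cm, a list of three; "delta_rot": the turn, a rotation vector about the tool's x, y, z in degrees, a list of three; "claw": the closure in counts, from 0 (fully open) to 255 (shut). A call has 1 to 10 rows; each row is the pose to reach, as a shift and turn from the pose commanded when the call began, along the tool's axes at that moment; what a row does not reach only later rows make up. A row lasts 1/12 s, in which the tool goes at most 41.7 mm and 7.16 degrees, less where a joint would pass 70% of its speed; a pose out of reach is approached as far as the arm can. A call with a gripper value outside its range is refused whole. The fingers move at their own pace and stop on an object; the grip force is fixed at half the most. Time passes only in rows, so rows that repeat a pose let the fingers close. It gives the time, the measured TCP pose, the force, the opening and the grip force at its end, in the units of the state.
- env.read_state(): the state, without advancing time (a new reading comes with each control period).
- env.snapshot(name): name is "side" or "top" or "wrist"; returns a dict with "img" (480x640x3 uint8, red, green, blue), "mtx" (3x3 intrinsics, pixels), "distortion" ([k1, k2, p1, p2, k3] as OpenCV has them; the pictures are not rectified), "camera_from_world" (4x4, takes a point from world to camera coordinates). Camera axes: x right, y up, looking along -z (the intrinsics and any distortion apply to the point x, -y, -z); pixel columns grow to the right and rows downward; lengths in m; the calibration is good to about 2 mm. A picture is of the moment at which its call begins. There is no depth.
- env.job_done(): hands the job in; it is judged then, once.
The state is a dict: "t": time; "joints": joint angles; "joint_velocities": joint speeds; "tau": joint torques, N m; "eef_pos": TCP position; "ee_rot": TCP orientation; "contact_force": force on the tool from outside, world axes, zero at the start; "moment": the same for the moment, N m; "grip_width": finger opening in m; "gripper_force": force on a finger pad.
Only numpy, scipy, OpenCV 4.12 (cv2) and the standard library are available. Lean on these libraries where they do the work, as an engineer would, in place of code of your own. Each camera call takes 0.05 s, during which the arm holds its last target. There are 200 camera calls.

### The job

First slide the two wax jars (red lid and yellow lid, either order) along the bench into the warming lane between the wooden guide rails, in single file and fully home: one against the blue control box, the other right up against it; keep them standing on the bench, do not lift or tip them. Then take the brass reset pin out of its wooden stand, put its tip down through the hole in the yellow plate on the control box and press the recessed red button all the way down. Finish while still gripping the pin and holding the button down, with the jars still home and the other things on the bench left where they are.

Things in the scene. Friction and masses are not known exactly. Their poses are not given: they have to be found in the camera images.
- red_jar_center (a point): Red-lidded round white jar of finishing wax, closed, 56 mm diameter, 48 mm high, straight-sided, about 0.14 kg (0.1 to 0.2), standing upright on the bench; the point is its centre, 24 mm above its underside
- yellow_jar_center (a point): Yellow-lidded round white jar of finishing wax, closed, 56 mm diameter, 48 mm high, straight-sided, about 0.14 kg (0.1 to 0.2), standing upright on the bench; the point is its centre, 24 mm above its underside
- lane_stop (a point): Fixed warming lane. Point on the bench, in the middle of the face of the blue control box that closes the lane's far end. x points level along the lane the way jars are pushed (into the box), y across, z up. The lane's floor is the bench (silver-grey strip). Home, the jars' centres lie at about x = -0.028 and -0.084, y = 0. The box spans x 0 to 0.100, y -0.075 to 0.075, 70 mm high.
- lane_mouth (a point): Middle of the lane's flared entrance, on the bench, 155 mm before lane_stop, same axes; about 95 mm clear width here. Two wooden flares, 18 mm high, narrow at 30 degrees to the straight wooden rails, which begin 30 mm further in, stand 62 mm apart, are 18 mm high and 20 mm thick and run to the control box. Open above.
- aperture (a point): Centre of the mouth of the round hole, 17 mm in diameter, in the 40 mm square yellow plate on top of the control box, 74 mm above the bench; axes as lane_stop, z up. The hole goes straight down. The top of the red button (13 mm diameter) lies at its bottom, 28 mm below this point.
- reset_button (a joint): travel of the recessed red button in m: 0 = up, 0.005 = fully down; spring about 2 N at the start to 6 N fully down; it springs back when let go
- pin_grip (a point): Brass reset pin, standing tip down in its stand, 50 g, 110 mm long: round rod 7 mm in diameter and 60 mm long below, round black-sleeved handle 18 mm in diameter and 50 mm long above. This point is the handle's centre, 85 mm above the tip and 25 mm below the top; z along the pin, up.
- pin_tip (a point): Tip (lower end) of the reset pin, on its axis
- pin_stand: Fixed dark wooden block, 56 x 56 mm and 64 mm high, with a vertical 10 mm through hole that holds the pin's rod; the handle's shoulder rests on its top. Origin: centre of the underside.
- solder_spool: steel-grey solder spool, 60 mm across, 44 mm high, standing; leave alone (origin: underside)
- cork_block: cork block 70 x 45 x 30 mm; leave alone (origin: underside)
- patina_bottle: amber bottle, 54 mm across, 110 mm high; leave alone (origin: underside)
- flux_brush: flux brush lying on the bench near the robot; leave alone (origin: underside)
- brush_cup: blue ceramic cup, 70 mm across, 85 mm high; leave alone (origin: underside)
- foil_box: copper-coloured box of foil, 80 x 80 x 30 mm; leave alone (origin: underside)
Not all that is in view belongs to the job. What is shaped like the part that bears red_jar_center but purple or turquoise is not meant.

How it is judged:
On the way, in this order (a step that is already met when the one before it is completed fails the run):
1. both jars stand home in the lane, in single file (x of red_jar_center in the frame of lane_stop between -0.097 and -0.015 m and y of red_jar_center in the frame of lane_stop between -0.01 and 0.01 m and angle between each of red_jar_center, yellow_jar_center's own z axis and vertical below 0.1 rad and height (world z) of each of red_jar_center, yellow_jar_center below 0.032 m and x of yellow_jar_center in the frame of lane_stop between -0.097 and -0.015 m and y of yellow_jar_center in the frame of lane_stop between -0.01 and 0.01 m and x of any of red_jar_center, yellow_jar_center in the frame of lane_stop above -0.036 m), for 0.2 s.
2. the reset pin has been drawn out of its stand (height (world z) of pin_tip above 0.07 m), for 0.1 s.
At the end, for the whole second after the job is handed in: The gripped, upright pin (tilt under 0.25 rad) is in the hole and keeps the button over 3.8 of its 5 mm down through the last second; both jars stand in the lane within 10 mm of its middle line, one centre within 36 mm and the other within 97 mm of the control box (all of step 1 and value of joint reset_button above 0.0038 m and horizontal distance between pin_tip and aperture below 0.009 m and z of pin_tip in the frame of aperture below -0.029 m and angle between pin_grip's own z axis and vertical below 0.25 rad and contact force between reset_pin and the fingers above 2 N); the arm keeps its last pose, push and grip.
It fails at once if a jar is lifted off the bench (12 mm) or tipped over 0.4 rad (height (world z) of any of red_jar_center, yellow_jar_center above 0.036 m or angle between any of red_jar_center, yellow_jar_center's own z axis and vertical above 0.4 rad).
It fails at once if one of the other things is moved by over 30 mm (distance of any of solder_spool, cork_block, patina_bottle, flux_brush, brush_cup, foil_box from where it was at the start of the episode above 0.03 m).
It also fails if it takes over 64 s, if anything falls off the work surface, if the arm or the gripper's body presses on something with over 40 N, if the wrist force passes 120 N, or if a joint passes its speed limit or range.

## Working session

There is one attempt and no reset: what is moved stays moved. The work goes in short steps, Python scripts to look and compute and a shell command to move; the robot and the scene stay as the last step left them, time stands still between calls to the robot, and variables do not carry over. Pictures are saved under pics/ and viewed, at most 12 in all, crops included, and the job is handed in when it is done.

```bash
mkdir -p pics; cat > h.py <<'E'
import numpy as np, cv2
from plant import env
def snap(n,f=None):
    s=env.snapshot(n)
    if f: cv2.imwrite('pics/'+f,s['img'][:,:,::-1])
    return s
def ray(s,uv):
    p=cv2.undistortPoints(np.array([[uv]],float),np.array(s['mtx'],float),np.array(s['distortion'],float))[0,0]
    T=np.linalg.inv(np.array(s['camera_from_world'])); d=T[:3,:3]@np.array([p[0],-p[1],-1.]); return T[:3,3],d
def onz(s,uv,z):
    o,d=ray(s,uv); return o+d*(z-o[2])/d[2]
def proj(s,P):
    T=np.array(s['camera_from_world']); c=T[:3,:3]@np.array(P,float)+T[:3,3]; c=c*[1,-1,-1]
    return cv2.projectPoints(c.reshape(1,1,3),np.zeros(3),np.zeros(3),np.array(s['mtx'],float),np.array(s['distortion'],float))[0].ravel()
E
python3 - <<'E'
from h import *
print(env.read_state()); print(env.pinch_z)
import pickle
d={}
for n in('top','side'):
    s=snap(n,n+'0.png'); d[n]=s; print(n,np.linalg.inv(s['camera_from_world'])[:3].round(3).tolist())
pickle.dump(d,open('s0.pkl','wb'))
E
```

```text
{'t': 0.0, 'joints': array([ 1.11690991e+00,  3.59523178e-01,  1.51143599e+00, -3.95399013e-05,
        1.27249508e+00, -1.15156870e-01]), 'joint_velocities': array([-9.49897556e-04,  8.41073428e-04, -8.91755906e-05, -1.28436240e-03,
        1.08376997e-03,  1.64072051e-03]), 'tau': array([-1.50200300e-03, -5.27617300e+01, -2.78623170e+01, -2.37157628e-04,
        1.28969960e-02,  3.54974725e-05]), 'eef_pos': array([0.19910197, 0.56522068, 0.20044146]), 'ee_rot': array([-2.43140752e-04,  1.68550426e-01,  9.85692593e-01, -8.98676319e-04]), 'contact_force': array([ 0.83690045, -0.38422876, -0.90155864]), 'moment': array([ 0.02099985, -0.01129229, -0.01603082]), 'gripper_force': 0.0, 'grip_width': 0.08569214375071703}
-0.0187
top [[0.028, 0.995, -0.098, 0.367], [-1.0, 0.027, -0.004, -0.071], [-0.002, 0.098, 0.995, 1.518]]
side [[-0.921, 0.274, -0.279, 0.22], [-0.39, -0.681, 0.619, 0.541], [-0.02, 0.679, 0.734, 0.794]]
```

View pics/top0.png

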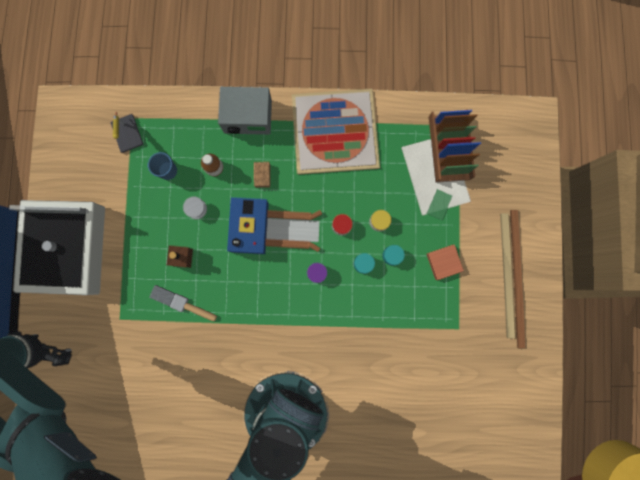

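View pics/side0.png

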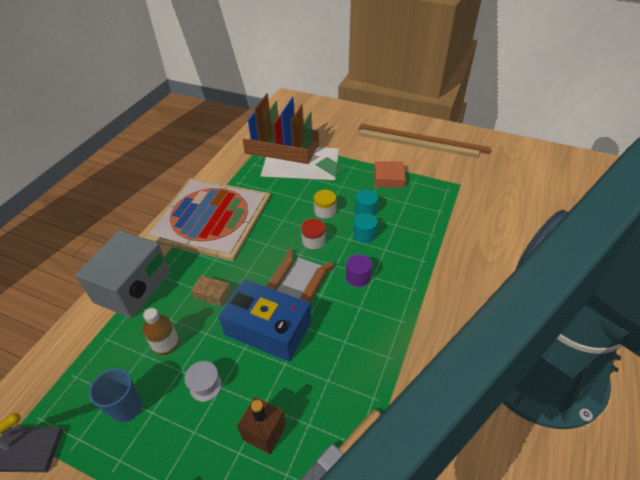

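Top view: red jar (343,225), yellow jar (381,220). Look-alikes are purple (318,273), turquoise (365,264) and (394,255), plus the foil box (446,263). I choose the red and yellow lids by colour. The lane runs from its mouth at about (322,230) to the blue box at (248,225), the plate is at (246,225), and the pin is in its stand at (178,257).

```bash
python3 - <<'E'
from h import *
import pickle
d=pickle.load(open('s0.pkl','rb'))
R={'red':((0,170,80),(6,255,255),.042),'yel':((22,150,100),(30,255,255),.042),'blue':((108,120,50),(120,255,255),.07)}
roi={'top':(220,320,130,290),'side':(170,360,190,340)}
roiT={'red':(325,205,360,245),'yel':(365,205,395,235),'blue':(220,190,275,260),'plate':(235,212,260,240)}
roiS={'red':(295,215,330,252),'yel':(308,188,342,220),'blue':(215,275,320,360),'plate':(245,290,285,325)}
R['plate']=((20,130,100),(32,255,255),.074)
for n,ro in(('top',roiT),('side',roiS)):
    s=d[n]; h=cv2.cvtColor(s['img'],cv2.COLOR_RGB2HSV)
    print(n,np.array(s['mtx']).round(0).tolist())
    for k,(a,b,z) in R.items():
        m=cv2.inRange(h,a,b); x0,y0,x1,y1=ro[k]; mm=m*0; mm[y0:y1,x0:x1]=m[y0:y1,x0:x1]
        c=cv2.findContours(mm,0,1)[0]
        if not c: print(k,'none');continue
        c=np.vstack([q for q in c if len(q)>3]) ; r=cv2.minAreaRect(c)
        print(k,r,onz(s,r[0],z).round(4), [onz(s,p,z)[:2].round(3).tolist() for p in cv2.boxPoints(r)] if k in('blue','plate') else '')
s=d['top']
print('pin',onz(s,(178,255),.114),'mouth',onz(s,(320,230),0))
a=cv2.resize(d['top']['img'][180:290,150:410],None,fx=3,fy=3,interpolation=2)
cv2.imwrite('pics/c1.png',a[:,:,::-1])
E
```

```text
top [[528.0, 0.0, 313.0], [0.0, 528.0, 232.0], [0.0, 0.0, 1.0]]
red ((342.0, 223.5), (17.0, 16.0), 90.0) [ 0.5386 -0.1452  0.042 ] 
yel ((381.0, 219.5), (17.0, 18.0), 90.0) [ 0.553 -0.255  0.042] 
blue ((247.59738159179688, 225.53985595703125), (35.45462417602539, 51.818302154541016), 3.814074993133545) [0.5225 0.1169 0.07  ] [[0.453, 0.168], [0.597, 0.165], [0.593, 0.066], [0.449, 0.07]]
plate ((246.5, 224.5), (13.0, 13.0), 90.0) [0.5249 0.1195 0.074 ] [[0.542, 0.138], [0.543, 0.102], [0.507, 0.101], [0.506, 0.137]]
side [[451.0, 0.0, 318.0], [0.0, 451.0, 246.0], [0.0, 0.0, 1.0]]
red ((312.5, 228.0), (18.0, 21.0), 90.0) [ 0.5414 -0.1432  0.042 ] 
yel ((324.5, 198.5), (17.0, 21.0), 90.0) [ 0.5552 -0.251   0.042 ] 
blue ((269.2222595214844, 318.8023376464844), (75.55436706542969, 60.94546127319336), 22.71441078186035) [0.5085 0.1383 0.07  ] [[0.576, 0.198], [0.601, 0.063], [0.438, 0.076], [0.429, 0.203]]
plate ((263.9655456542969, 308.0862121582031), (21.912050247192383, 18.755229949951172), 21.801410675048828) [0.5277 0.1224 0.074 ] [[0.547, 0.142], [0.554, 0.1], [0.508, 0.103], [0.502, 0.144]]
pin [0.43335275 0.29548836 0.114     ] mouth [ 0.52281558 -0.0841223   0.        ]
```

View pics/c1.png

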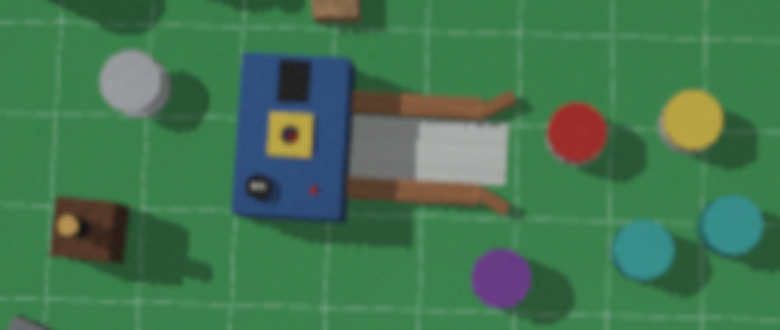

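The close crop confirms the red lid and the yellow lid, separate from the purple and turquoise ones. The lane lies roughly along +y, with about 2° of yaw. I'll write a helper for shifts and move above the red jar.

```bash
cat >> h.py <<'E'
from scipy.spatial.transform import Rotation as Ro
def need(x,y,z,yaw):
    "shift (cm, tool axes) and turn (deg) to a tool-down pose with tool y at yaw deg in the world"
    s=env.read_state(); q=s['ee_rot']; R=Ro.from_quat([q[1],q[2],q[3],q[0]])
    a=np.radians(yaw); Y=np.array([np.cos(a),np.sin(a),0]); Z=np.array([0,0,-1.]); G=Ro.from_matrix(np.c_[np.cross(Y,Z),Y,Z])
    print('dp',(R.inv().apply(np.array([x,y,z])-s['eef_pos'])*100).round(2),'rot',np.degrees((R.inv()*G).as_rotvec()).round(2))
E
python3 -m pendant '{"dp":[[-54.5,-54,0],[-54.5,-54,0],[-54.5,-54,0],[-54.5,-54,0],[-54.5,-54,0],[-54.5,-54,0],[-54.5,-54,0],[-54.5,-54,0],[-54.5,-54,0],[-54.5,-54,0]],"delta_rot":[[0,0,72.6],[0,0,72.6],[0,0,72.6],[0,0,72.6],[0,0,72.6],[0,0,72.6],[0,0,72.6],[0,0,72.6],[0,0,72.6],[0,0,72.6]],"claw":[0,0,0,0,0,0,0,0,0,0]}'
python3 -c "
from h import *
need(.535,-.125,.2,-2)"
```

```text
t: 0.93
eef_pos: [0.3812, 0.189, 0.2012]
ee_rot: [-0.0, 0.716, 0.699, -0.0]
contact_force: [1.0, -0.2, 0.2]
grip_width: 0.0854
gripper_force: 0.0
dp [-31.02  16.13   0.13] rot [-0.01  0.01  0.63]
```

```bash

python3 -m pendant '{"dp":[[-31,16.1,0.1],[-31,16.1,0.1],[-31,16.1,0.1],[-31,16.1,0.1],[-31,16.1,0.1],[-31,16.1,0.1],[-31,16.1,0.1],[-31,16.1,0.1],[-31,16.1,0.1],[-31,16.1,0.1]],"delta_rot":[[0,0,0.6],[0,0,0.6],[0,0,0.6],[0,0,0.6],[0,0,0.6],[0,0,0.6],[0,0,0.6],[0,0,0.6],[0,0,0.6],[0,0,0.6]],"claw":[0,0,0,0,0,0,0,0,0,0]}'
python3 - <<'E'
from h import *
import pickle
s=snap('wrist','w1.png'); pickle.dump(s,open('w1.pkl','wb'))
print(np.linalg.inv(s['camera_from_world'])[:3].round(3).tolist())
for p in [(.54,-.144,.048),(.554,-.253,.048),(.521,.067,0),(.525,.1195,.074)]: print(proj(s,p))
E
```

```text
t: 1.77
eef_pos: [0.5384, -0.1258, 0.1999]
ee_rot: [0.001, 0.718, 0.696, -0.0]
contact_force: [0.8, 0.1, -0.4]
grip_width: 0.0855
gripper_force: 0.0
[[1.0, 0.03, 0.01, 0.541], [-0.031, 0.944, 0.328, -0.042], [0.0, -0.328, 0.945, 0.371]]
[325.39941153 231.75623831]
[344.8260245  348.67604686]
[290.86118953 -60.34713774]
[ 282.42267583 -232.25427789]
```

View pics/w1.png

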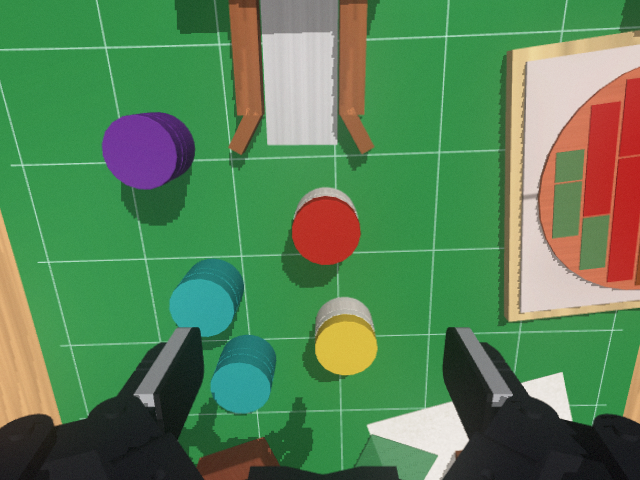

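The wrist view shows the red lid at (326,230) and the yellow lid at (346,345). The lane strip is between the rails, with its mouth end at (302,145). Next I'll measure the lids and the lane line from it.

```bash
python3 - <<'E'
from h import *
import pickle
s=pickle.load(open('w1.pkl','rb')); h=cv2.cvtColor(s['img'],cv2.COLOR_RGB2HSV)
def lid(a,b,bx):
    m=cv2.inRange(h,a,b); x0,y0,x1,y1=bx; c=cv2.findContours(m[y0:y1,x0:x1].copy(),0,1)[0]; c=max(c,key=cv2.contourArea)+[x0,y0]
    return cv2.fitEllipse(c)
for n,a,b,bx in(('red',(0,150,60),(8,255,255),(280,180,375,280)),('yel',(20,150,60),(32,255,255),(300,290,390,385))):
    e=lid(a,b,bx); p=onz(s,e[0],.048); print(n,np.round(e[1],1),p.round(4), 'diam mm',e[1][0]*1000*np.linalg.norm(p-np.linalg.inv(s['camera_from_world'])[:3,3])/s['mtx'][0][0])
w=cv2.inRange(h,(0,0,60),(180,45,255)); wood=cv2.inRange(h,(3,90,40),(18,255,255))
pts=[];ptr=[]
for v in range(5,142,15):
    r=np.where(w[v,240:365]>0)[0]+240; g=np.where(wood[v,220:390]>0)[0]+220
    l,q=onz(s,(r.min(),v),0),onz(s,(r.max()+1,v),0)
    gl=g[g<300];gr=g[g>300]
    a,b=(onz(s,(gl.min(),v),.018),onz(s,(gr.max()+1,v),.018)); i,j=(onz(s,(gl.max()+1,v),.018),onz(s,(gr.min(),v),.018))
    print(v,'strip',l[:2].round(4),q[:2].round(4),'outer',a[:2].round(4),b[:2].round(4),'inner',i[0].round(4),j[0].round(4))
    pts.append((l+q)/2); 
    if v<100: ptr.append((a+b)/2)
for P in (pts,ptr):
    P=np.array(P); k=np.polyfit(P[:,1],P[:,0],1); print('centre x=',k[0],'*y+',k[1], 'deg',np.degrees(np.arctan(k[0])))
r=np.where(w[:160,302]>0)[0].max(); print('strip end',onz(s,(302,r+1),0))
E
```

```text
red [67.  67.7] [ 0.5402 -0.1428  0.048 ] diam mm 53.70857829281546
yel [60.  61.7] [ 0.5546 -0.249   0.048 ] diam mm 54.600053128108996
5 strip [0.4955 0.0258] [0.5549 0.024 ] outer [0.4742 0.0232] [0.5756 0.0201] inner 0.4962 0.5557
20 strip [0.4954 0.0156] [0.5548 0.0138] outer [0.4739 0.0134] [0.5756 0.0104] inner 0.4962 0.5556
35 strip [0.4946 0.0051] [0.5546 0.0033] outer [0.4743 0.0035] [5.749e-01 5.000e-04] inner 0.4953 0.5547
50 strip [ 0.4945 -0.0056] [ 0.5544 -0.0074] outer [ 0.474  -0.0067] [ 0.5742 -0.0097] inner 0.4952 0.5552
65 strip [ 0.4944 -0.0165] [ 0.5542 -0.0184] outer [ 0.4737 -0.0171] [ 0.5743 -0.0202] inner 0.4951 0.5543
80 strip [ 0.4935 -0.0277] [ 0.5539 -0.0296] outer [ 0.4733 -0.0278] [ 0.5743 -0.0308] inner 0.495 0.5541
95 strip [ 0.4934 -0.0392] [ 0.5537 -0.0411] outer [ 0.473  -0.0387] [ 0.5735 -0.0418] inner 0.4942 0.5539
110 strip [ 0.4933 -0.051 ] [ 0.5527 -0.0528] outer [ 0.4726 -0.0499] [ 0.5736 -0.053 ] inner 0.4941 0.5537
125 strip [ 0.4924 -0.063 ] [ 0.5524 -0.0649] outer [ 0.4731 -0.0614] [ 0.5728 -0.0644] inner 0.4883 0.5591
140 strip [ 0.4923 -0.0754] [ 0.553  -0.0772] outer [ 0.4662 -0.0729] [ 0.5793 -0.0764] inner 0.4809 0.5655
centre x= 0.02834357409317542 *y+ 0.5245812952489965 deg 1.6235325055744738
centre x= 0.026111286581851266 *y+ 0.52443399403169 deg 1.4957266521230859
strip end [ 0.52203651 -0.08045228  0.        ]
```

```bash
python3 -c "
from h import *
need(.5402,-.143,.022,-1.55)"
```

```text
dp [-1.96  0.42 17.77] rot [-0.05 -0.02 -0.24]
```

```bash

python3 -m pendant '{"dp":[[-2,0.4,4],[-2,0.4,8],[-2,0.4,11],[-2,0.4,13.5],[-2,0.4,15.5],[-2,0.4,17],[-2,0.4,17.8],[-2,0.4,17.8],[-2,0.4,17.8],[-2,0.4,17.8]],"delta_rot":[[0,0,-0.2],[0,0,-0.2],[0,0,-0.2],[0,0,-0.2],[0,0,-0.2],[0,0,-0.2],[0,0,-0.2],[0,0,-0.2],[0,0,-0.2],[0,0,-0.2]],"claw":[0,0,0,0,0,0,0,0,0,0]}'
python3 -m pendant '{"dp":[[0,0,0],[0,0,0],[0,0,0],[0,0,0],[0,0,0],[0,0,0],[0,0,0],[0,0,0],[0,0,0],[0,0,0]],"delta_rot":[[0,0,0],[0,0,0],[0,0,0],[0,0,0],[0,0,0],[0,0,0],[0,0,0],[0,0,0],[0,0,0],[0,0,0]],"claw":[100,100,130,130,255,255,255,255,255,255]}'
python3 - <<'E'
from h import *
s=snap('wrist','w2.png')
need(.5245+.027*-.10,-.10,.022,-1.55)
need(.5245+.027*.03,.03,.022,-1.55)
E
```

```text
t: 2.65
eef_pos: [0.5406, -0.1418, 0.0234]
ee_rot: [0.001, 0.716, 0.698, 0.0]
contact_force: [-0.2, -0.6, -0.8]
grip_width: 0.0855
gripper_force: 0.0
t: 3.48
eef_pos: [0.5399, -0.1421, 0.0222]
ee_rot: [-0.0, 0.716, 0.698, -0.0]
contact_force: [0.3, -0.5, 0.1]
grip_width: 0.0
gripper_force: 0.0
dp [ 4.16 -1.91  0.03] rot [-0.01  0.    0.12]
dp [17.17 -1.89  0.03] rot [-0.01  0.    0.12]
```

View pics/w2.png

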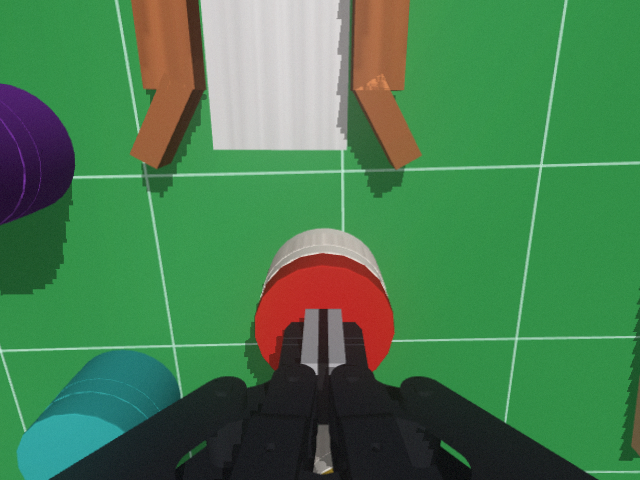

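The fingers shut fully beside or over the red lid, with the tips at about (325,310), so nothing is gripped. I'll check where the jar is now.

```bash
python3 - <<'E'
from h import *
s=snap('wrist'); t=snap('top')
st=env.read_state(); print(st['eef_pos'],st['grip_width'],proj(s,st['eef_pos']), 'camera',np.linalg.inv(s['camera_from_world'])[:3,3])
h=cv2.cvtColor(s['img'],cv2.COLOR_RGB2HSV); m=cv2.inRange(h,(0,150,60),(8,255,255)); m[:, :250]=0;m[:,400:]=0
ys,xs=np.where(m>0); print(xs.min(),xs.max(),ys.min())
for z in(0.048,.06,.02):print(onz(s,((xs.min()+xs.max())/2,ys.min()),z), onz(s,(xs.min(),322),z)-onz(s,(xs.max(),322),z))
print(proj(s,(.5402,-.143+.028,.048)),'expected far lid edge'); print(proj(s,(.5402,-.143,.048)))
print(onz(s,(325,310),.048),onz(s,(325,310),.022))
E
```

```text
[ 0.53989039 -0.14207411  0.02228409] -0.00013339138441830948 [322.67173818 295.63951621] camera [ 0.54213037 -0.05808719  0.19357912]
255 393 253
[ 0.54113453 -0.11216742  0.048     ] [-0.05367602  0.001268    0.        ]
[ 0.54121662 -0.10770962  0.06      ] [-0.04925154  0.00116348  0.        ]
[ 0.540943   -0.12256896  0.02      ] [-6.39998143e-02  1.51187834e-03 -2.77555756e-17]
[321.65105297 260.2379613 ] expected far lid edge
[323.44275356 326.98003254]
[ 0.54097557 -0.13559722  0.048     ] [ 0.54076932 -0.14944029  0.022     ]
```

```bash
python3 - <<'E'
from h import *
import pickle
s=snap('side'); 
cv2.imwrite('pics/c2.png',cv2.resize(s['img'][120:330,190:450],None,fx=3,fy=2.8,interpolation=2)[:,:,::-1])
e=env.read_state()['eef_pos']; p=proj(s,e); print(p,(p-[190,120])*[3,2.8])
w=pickle.load(open('w1.pkl','rb')); 
for px in((203,332),(447,330)):
  for z in(.2,.213,.23): print(onz(w,px,z)-[.5384,-.1258,.2])
E
```

```text
[313.13363287 234.32711303] [369.40089861 320.1159165 ]
[-5.57289652e-02 -1.67020811e-02  2.77555756e-17]
[-0.05129617 -0.00903645  0.013     ]
[-0.04549943  0.00098783  0.03      ]
[ 0.05661351 -0.01918711  0.        ]
[ 0.05251174 -0.0113327   0.013     ]
[ 0.04714789 -0.00106154  0.03      ]
```

View pics/c2.png

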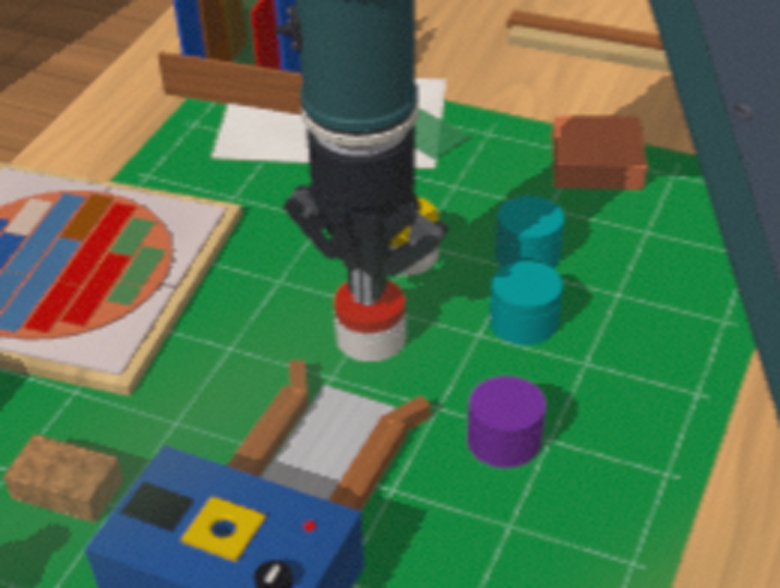

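The side view shows the shut fingertips standing on or over the red lid (crop (365,303)). The reported TCP would put them at (369,320), so the real tips sit about 3 cm higher than reported. I'll triangulate the tip from both views.

```bash
python3 - <<'E'
from h import *
s=snap('side'); w=snap('wrist'); e=env.read_state()['eef_pos']
# grey finger mask bottoms near lid, in both views
for n,i,bx in(('side',s,(290,200,335,250)),('wrist',w,(285,290,365,370))):
    x0,y0,x1,y1=bx; h=cv2.cvtColor(i['img'],cv2.COLOR_RGB2HSV)[y0:y1,x0:x1]; m=(h[:,:,1]<90)&(h[:,:,2]>60)
    red=cv2.inRange(h,(0,120,40),(8,255,255))
    ys,xs=np.where(m); print(n)
    if n=='side':
        for v in range(10,45,2): print(v+y0,''.join('R' if red[v,u] else ('g' if m[v,u] else '.') for u in range(45)))
for dy in(.011,0,-.011):
  for dz in (0,.026,.030,.034): print(dy,dz,proj(s,e+[0,dy,dz]).round(1),proj(w,e+[0,dy,dz]).round(1))
E
```

```text
side
210 ..........................................ggg
212 .......................................gggggg
214 ...............g.....................gggggggg
216 ................ggggg.............ggggggggg..
218 ................gggggggg.....................
220 ................gggggggg.....................
222 ..............RR.gggggggg...RRRR.............
224 .............RRRRgggggggg...RRRRRR...........
226 ............RRRRRRggggggggRRRRRRRRR..........
228 ............RRRRRRRRRggg.RRRRRRRRRR..........
230 ............RRRRRRRRRRRRRRRRRRRRRR...........
232 ............RRRRRRRRRRRRRRRRRRRRRR.g.........
234 ...........ggRRRRRRRRRRRRRRRRRRRRggg.........
236 ...........ggggRRRRRRRRRRRRRRRRggggg.........
238 ............ggggggg.RRRRR..ggggggggg.........
240 ............gggggggggggggggggggggggg.........
242 ............ggggggggggggggggggggggg..........
244 .............ggggggggggggggggggggg...........
wrist
0.011 0 [311.3 237.4] [322.1 273.1]
0.011 0.026 [310.9 229.7] [321.9 299.9]
0.011 0.03 [310.9 228.4] [321.9 304.8]
0.011 0.034 [310.8 227.2] [321.8 309.9]
0 0 [313.1 234.3] [322.7 295.7]
0 0.026 [312.8 226.6] [322.6 325.3]
0 0.03 [312.8 225.4] [322.6 330.7]
0 0.034 [312.7 224.1] [322.6 336.3]
-0.011 0 [314.9 231.3] [323.3 317.5]
-0.011 0.026 [314.7 223.5] [323.3 349.8]
-0.011 0.03 [314.6 222.3] [323.3 355.6]
-0.011 0.034 [314.6 221.1] [323.3 361.7]
```

Both views agree that the shut tips are about 32 mm above the reported TCP, and about 45 mm when open. I'll apply that offset: open, go down 37 mm with a force check, and grip.

```bash

python3 -m pendant '{"dp":[[0,0,0],[0,0,0],[0,0,0],[0,0,0],[0,0,0],[0,0,0],[0,0,0.5],[0,0,1.2],[0,0,1.8],[0,0,1.8]],"delta_rot":[[0,0,0],[0,0,0],[0,0,0],[0,0,0],[0,0,0],[0,0,0],[0,0,0],[0,0,0],[0,0,0],[0,0,0]],"claw":[0,0,0,0,0,0,0,0,0,0]}'
python3 -m pendant '{"dp":[[0,0,0.6],[0,0,1.2],[0,0,1.7],[0,0,1.9],[0,0,1.9]],"delta_rot":[[0,0,0],[0,0,0],[0,0,0],[0,0,0],[0,0,0]],"claw":[0,0,0,0,0]}'
python3 -m pendant '{"dp":[[0,0,0],[0,0,0],[0,0,0],[0,0,0],[0,0,0],[0,0,0],[0,0,0],[0,0,0],[0,0,0],[0,0,0]],"delta_rot":[[0,0,0],[0,0,0],[0,0,0],[0,0,0],[0,0,0],[0,0,0],[0,0,0],[0,0,0],[0,0,0],[0,0,0]],"claw":[70,70,80,85,100,100,100,100,100,100]}'
python3 - <<'E'
from h import *
need(.5245+.027*-.10,-.10,-.015,-1.55)
need(.5245+.027*.03,.03,-.015,-1.55)
E
```

```text
t: 4.62
eef_pos: [0.5387, -0.1416, 0.0027]
ee_rot: [-0.001, 0.716, 0.698, -0.001]
contact_force: [0.1, 1.3, 0.3]
grip_width: 0.0854
gripper_force: 0.0
t: 5.03
eef_pos: [0.5394, -0.1419, -0.0154]
ee_rot: [-0.001, 0.716, 0.698, -0.0]
contact_force: [1.3, -0.0, -0.3]
grip_width: 0.0854
gripper_force: 0.0
t: 5.87
eef_pos: [0.5402, -0.1422, -0.014]
ee_rot: [0.0, 0.716, 0.698, 0.0]
contact_force: [-1.7, -0.1, 5.3]
grip_width: 0.0547
gripper_force: 63.0
dp [ 4.17 -1.95  0.1 ] rot [0.04 0.02 0.12]
dp [17.18 -1.92  0.09] rot [0.04 0.02 0.12]
```

```bash

python3 -m pendant '{"dp":[[0.5,-0.5,0],[1,-1,0],[1.6,-1.5,0],[2.5,-2,0],[4,-2,0],[5.5,-2,0],[6.5,-2,0],[7,-2,0],[7,-2,0]],"delta_rot":[[0,0,0],[0,0,0],[0,0,0],[0,0,0],[0,0,0],[0,0,0],[0,0,0],[0,0,0],[0,0,0]],"claw":[100,100,100,100,100,100,100,100,100]}'
python3 - <<'E'
from h import *
s=snap('wrist'); h=cv2.cvtColor(s['img'],cv2.COLOR_RGB2HSV); m=cv2.inRange(h,(0,150,60),(6,255,255)); m=cv2.morphologyEx(m,cv2.MORPH_OPEN,np.ones((5,5)))
m[:200]=0
ys,xs=np.where(m>0); print(xs.min(),xs.max(),ys.min())
e=env.read_state()['eef_pos'];print(onz(s,((xs.min()+xs.max())/2,ys.min()),.048)-e-[0,.028,0])
need(.5245+.027*.03,.03,-.015,-1.55)
E
```

```text
t: 6.62
eef_pos: [0.5215, -0.0704, -0.014]
ee_rot: [0.0, 0.715, 0.699, 0.0]
contact_force: [1.2, 0.8, 9.8]
grip_width: 0.0546
gripper_force: 63.8
235 410 292
[0.00070101 0.00356957 0.06201116]
dp [10.04  0.14  0.1 ] rot [ 0.03 -0.01  0.18]
```

```bash

python3 -m pendant '{"dp":[[1,0,0],[2.5,0,0],[4,0,0],[5,0,0],[5.5,0,0],[5.5,0,0]],"delta_rot":[[0,0,0],[0,0,0],[0,0,0],[0,0,0],[0,0,0],[0,0,0]],"claw":[100,100,100,100,100,100]}'
python3 -m pendant '{"dp":[[1,0,0],[2,0,0],[3,0,0],[4,0,0],[4.5,0,0],[4.5,0,0]],"delta_rot":[[0,0,0],[0,0,0],[0,0,0],[0,0,0],[0,0,0],[0,0,0]],"claw":[100,100,100,100,100,100]}'
```

```text
t: 7.17
eef_pos: [0.5227, -0.0155, -0.014]
ee_rot: [0.0, 0.715, 0.699, 0.0]
contact_force: [1.2, 1.0, 9.6]
grip_width: 0.0545
gripper_force: 63.8
t: 7.67
eef_pos: [0.5237, 0.0292, -0.014]
ee_rot: [0.0, 0.715, 0.699, -0.0]
contact_force: [0.2, -1.0, 9.7]
grip_width: 0.0545
gripper_force: 63.9
```

```bash

python3 -m pendant '{"dp":[[0.2,0,0],[0.4,0,0],[0.5,0,0],[0.5,0,0]],"delta_rot":[[0,0,0],[0,0,0],[0,0,0],[0,0,0]],"claw":[100,100,100,100]}'
python3 -m pendant '{"dp":[[0.1,0,0],[0.2,0,0],[0.2,0,0]],"delta_rot":[[0,0,0],[0,0,0],[0,0,0]],"claw":[100,100,100]}'
```

```text
t: 8.0
eef_pos: [0.5238, 0.0329, -0.014]
ee_rot: [0.001, 0.715, 0.699, -0.0]
contact_force: [-0.6, -6.7, 10.3]
grip_width: 0.0544
gripper_force: 64.0
t: 8.25
eef_pos: [0.5239, 0.0348, -0.014]
ee_rot: [0.001, 0.715, 0.699, -0.0]
contact_force: [0.0, -7.9, 9.2]
grip_width: 0.0547
gripper_force: 64.0
```

Red is home, with contact felt against the box. I'll release it and go to yellow.

```bash

python3 -m pendant '{"dp":[[0,0,0],[0,0,0],[0,0,0],[0,0,0],[0,0,0],[0,0,-2],[0,0,-6],[0,0,-9],[0,0,-9],[0,0,-9]],"delta_rot":[[0,0,0],[0,0,0],[0,0,0],[0,0,0],[0,0,0],[0,0,0],[0,0,0],[0,0,0],[0,0,0],[0,0,0]],"claw":[0,0,0,0,0,0,0,0,0,0]}'
python3 - <<'E'
from h import *
need(.5542,-.250,.076,-1.55)
E
```

```text
t: 9.08
eef_pos: [0.5259, 0.0354, 0.0771]
ee_rot: [0.002, 0.716, 0.698, 0.001]
contact_force: [-1.0, 0.1, -0.0]
grip_width: 0.0852
gripper_force: 0.0
dp [-28.46   3.54   0.13] rot [0.23 0.01 0.12]
```

```bash

python3 -m pendant '{"dp":[[-4,0.5,0],[-8,1,0],[-12,1.5,0],[-16,2,0],[-20,2.5,0],[-24,3,0],[-27,3.4,0],[-28.5,3.6,0],[-28.5,3.6,0],[-28.5,3.6,0]],"delta_rot":[[0,0,0],[0,0,0],[0,0,0],[0,0,0],[0,0,0],[0,0,0],[0,0,0],[0,0,0],[0,0,0],[0,0,0]],"claw":[0,0,0,0,0,0,0,0,0,0]}'
python3 - <<'E'
from h import *
s=snap('wrist'); h=cv2.cvtColor(s['img'],cv2.COLOR_RGB2HSV)
m=cv2.inRange(h,(20,150,60),(32,255,255)); c=max(cv2.findContours(m,0,1)[0],key=cv2.contourArea); e=cv2.fitEllipse(c); print(e)
p=onz(s,e[0],.048); print(p); need(p[0]-.0007,p[1]-.002,-.015,-1.55)
E
```

```text
t: 9.92
eef_pos: [0.5521, -0.2499, 0.0739]
ee_rot: [-0.002, 0.716, 0.698, -0.0]
contact_force: [0.1, 0.1, 0.1]
grip_width: 0.0858
gripper_force: 0.0
((328.4436340332031, 273.75970458984375), (105.05378723144531, 106.7412338256836), 76.13025665283203)
[ 0.55489827 -0.25036616  0.048     ]
dp [-0.37  0.26  8.91] rot [-0.15 -0.12  0.1 ]
```

```bash

python3 -m pendant '{"dp":[[-0.3,0.1,2],[-0.3,0.1,4],[-0.3,0.1,6],[-0.3,0.1,7.5],[-0.3,0.1,8.6],[-0.3,0.1,9.1],[-0.3,0.1,9.1],[-0.3,0.1,9.1]],"delta_rot":[[0,0,0],[0,0,0],[0,0,0],[0,0,0],[0,0,0],[0,0,0],[0,0,0],[0,0,0]],"claw":[0,0,0,0,0,0,0,0]}'
python3 -m pendant '{"dp":[[0,0,0],[0,0,0],[0,0,0],[0,0,0],[0,0,0],[0,0,0],[0,0,0],[0,0,0],[0,0,0],[0,0,0]],"delta_rot":[[0,0,0],[0,0,0],[0,0,0],[0,0,0],[0,0,0],[0,0,0],[0,0,0],[0,0,0],[0,0,0],[0,0,0]],"claw":[70,70,80,85,100,100,100,100,100,100]}'
python3 - <<'E'
from h import *
need(.522-.003,-.11,-.0145,-1.55)
need(.522,-.07,-.0145,-1.55)
E
```

```text
t: 10.63
eef_pos: [0.5543, -0.2528, -0.0154]
ee_rot: [-0.0, 0.716, 0.699, -0.0]
contact_force: [1.0, -0.4, 0.4]
grip_width: 0.0855
gripper_force: 0.0
t: 11.47
eef_pos: [0.5546, -0.2538, -0.0147]
ee_rot: [0.001, 0.716, 0.698, 0.0]
contact_force: [-1.7, 0.7, 5.7]
grip_width: 0.0545
gripper_force: 62.7
dp [14.29 -3.92 -0.03] rot [0.06 0.04 0.11]
dp [18.29 -3.72 -0.03] rot [0.06 0.04 0.11]
```

```bash

python3 -m pendant '{"dp":[[1,-0.4,0],[3,-1,0],[5,-1.7,0],[7,-2.4,0],[9.5,-3.2,0],[12,-3.7,0],[14.5,-3.75,0],[16.5,-3.75,0],[18.3,-3.75,0],[18.3,-3.75,0]],"delta_rot":[[0,0,0],[0,0,0],[0,0,0],[0,0,0],[0,0,0],[0,0,0],[0,0,0],[0,0,0],[0,0,0],[0,0,0]],"claw":[100,100,100,100,100,100,100,100,100,100]}'
python3 -m pendant '{"dp":[[1,0,0],[2,0,0],[2.8,0,0],[3.5,0,0],[3.5,0,0]],"delta_rot":[[0,0,0],[0,0,0],[0,0,0],[0,0,0],[0,0,0]],"claw":[100,100,100,100,100]}'
```

```text
t: 12.3
eef_pos: [0.522, -0.0666, -0.0146]
ee_rot: [0.001, 0.715, 0.699, 0.001]
contact_force: [1.4, 5.8, 8.1]
grip_width: 0.0545
gripper_force: 64.0
t: 12.72
eef_pos: [0.5234, -0.0339, -0.0146]
ee_rot: [0.001, 0.716, 0.699, 0.001]
contact_force: [1.6, 2.9, 7.3]
grip_width: 0.0547
gripper_force: 63.8
```

```bash

python3 -m pendant '{"dp":[[0.3,0,0],[0.6,0,0],[0.9,0,0],[0.9,0,0]],"delta_rot":[[0,0,0],[0,0,0],[0,0,0],[0,0,0]],"claw":[100,100,100,100]}'
python3 -m pendant '{"dp":[[0.15,0,0],[0.3,0,0],[0.4,0,0],[0.4,0,0]],"delta_rot":[[0,0,0],[0,0,0],[0,0,0],[0,0,0]],"claw":[100,100,100,100]}'
```

```text
t: 13.05
eef_pos: [0.5237, -0.0259, -0.0146]
ee_rot: [0.002, 0.716, 0.699, 0.001]
contact_force: [1.1, -3.3, 6.5]
grip_width: 0.0546
gripper_force: 63.8
t: 13.38
eef_pos: [0.5238, -0.0224, -0.0146]
ee_rot: [0.002, 0.716, 0.698, 0.0]
contact_force: [1.3, -4.9, 7.2]
grip_width: 0.0547
gripper_force: 63.8
```

```bash

python3 -m pendant '{"dp":[[0.15,0,0],[0.3,0,0],[0.4,0,0],[0.4,0,0]],"delta_rot":[[0,0,0],[0,0,0],[0,0,0],[0,0,0]],"claw":[100,100,100,100]}'
python3 -m pendant '{"dp":[[0,0,0],[0,0,0],[0,0,0],[0,0,0],[0,0,0],[0,0,-2],[0,0,-6],[0,0,-10],[0,0,-12],[0,0,-12]],"delta_rot":[[0,0,0],[0,0,0],[0,0,0],[0,0,0],[0,0,0],[0,0,0],[0,0,0],[0,0,0],[0,0,0],[0,0,0]],"claw":[0,0,0,0,0,0,0,0,0,0]}'
python3 - <<'E'
from h import *
import pickle
d=[]
for n,(rb,yb,z) in (('top',((240,205,330,250),(255,205,330,250),.042)),('side',((240,240,345,330),(270,240,345,330),.042))):
    s=snap(n); h=cv2.cvtColor(s['img'],cv2.COLOR_RGB2HSV)
    for k,a,b,bx in(('red',(0,170,80),(6,255,255),rb),('yel',(22,150,100),(30,255,255),yb)):
        x0,y0,x1,y1=bx; cs=cv2.findContours(cv2.inRange(h,a,b)[y0:y1,x0:x1].copy(),0,1)[0]
        for c in cs:
            if cv2.contourArea(c)>60: r=cv2.minAreaRect(c+[x0,y0]); print(n,k,np.round(r[0]+r[1],1),onz(s,r[0],.044).round(4))
# pin
s=snap('side','s2.png'); env.read_state()
cv2.imwrite('pics/c3.png',cv2.resize(s['img'][230:470,190:400],None,fx=2.5,fy=2.5,interpolation=2)[:,:,::-1])
E
```

```text
t: 13.72
eef_pos: [0.5239, -0.0184, -0.0146]
ee_rot: [0.002, 0.716, 0.698, 0.0]
contact_force: [0.4, -5.2, 6.9]
grip_width: 0.0544
gripper_force: 63.8
t: 14.55
eef_pos: [0.5262, -0.018, 0.109]
ee_rot: [0.004, 0.716, 0.698, 0.003]
contact_force: [0.1, -0.2, -1.4]
grip_width: 0.0855
gripper_force: 0.0
top red [275.  230.   15.6   9.9] [0.5148 0.0426 0.044 ]
side red [286.  283.9  25.9  16.1] [0.526  0.0323 0.044 ]
side yel [296.7 267.5  25.2  20.8] [ 0.5241 -0.0172  0.044 ]
```

View pics/c3.png

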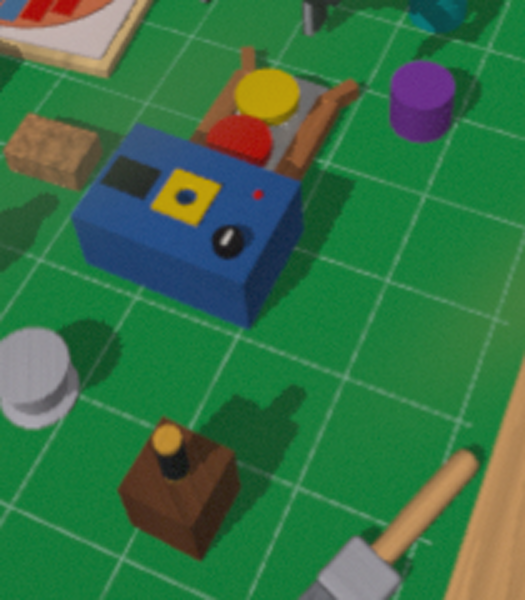

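Both jars are home: yellow at y=-0.017, which is lane x=-0.084, touching red. The pin top is in side view at about (257,405). Going above the pin.

```bash
python3 - <<'E'
from h import *
s=snap('top');t=snap('side')
h=cv2.cvtColor(s['img'],cv2.COLOR_RGB2HSV)[240:270,160:200]
m=cv2.inRange(h,(10,120,120),(25,255,255)); ys,xs=np.where(m>0); u=(xs.mean()+160,ys.mean()+240); print('top',u,len(xs),onz(s,u,.114))
h=cv2.cvtColor(t['img'],cv2.COLOR_RGB2HSV)[395:415,245:270]
m=cv2.inRange(h,(10,120,120),(25,255,255)); ys,xs=np.where(m>0); u=(xs.mean()+245,ys.mean()+395); print('side',u,len(xs),onz(t,u,.114))
need(.433,.29,.13,-1.55)
E
```

```text
top (np.float64(171.8913043478261), np.float64(254.6304347826087)) 46 [0.43384746 0.31215091 0.114     ]
side (np.float64(256.4424778761062), np.float64(405.0973451327434)) 113 [0.43640316 0.31300906 0.114     ]
dp [30.5  -9.58 -2.67] rot [-0.17 -0.02  0.12]
```

```bash

python3 -m pendant '{"dp":[[2,-0.6,-2.5],[6,-1.8,-2.5],[10,-3,-2.5],[14,-4.1,-2.5],[18,-5.2,-2.5],[22,-6.3,-2.5],[26,-7.5,-2.5],[29.5,-8.5,-2.5],[32,-9.3,-2.5],[32.6,-9.4,-2.5]],"delta_rot":[[-0.2,0,0.1],[-0.2,0,0.1],[-0.2,0,0.1],[-0.2,0,0.1],[-0.2,0,0.1],[-0.2,0,0.1],[-0.2,0,0.1],[-0.2,0,0.1],[-0.2,0,0.1],[-0.2,0,0.1]],"claw":[0,0,0,0,0,0,0,0,0,0]}'
python3 -m pendant '{"dp":[[0,0,0],[0,0,0]],"delta_rot":[[0,0,0],[0,0,0]],"claw":[0,0]}'
python3 - <<'E'
from h import *
s=snap('wrist','w3.png'); h=cv2.cvtColor(s['img'],cv2.COLOR_RGB2HSV)
print(proj(s,(.435,.3125,.114)))
m=cv2.inRange(h,(10,120,120),(25,255,255))
for c in cv2.findContours(m,0,1)[0]:
    if cv2.contourArea(c)>150: e=cv2.fitEllipse(c); print(e, onz(s,e[0],.114))
E
```

```text
t: 15.63
eef_pos: [0.4342, 0.3139, 0.1276]
ee_rot: [0.0, 0.715, 0.699, 0.0]
contact_force: [0.0, -0.4, 0.0]
grip_width: 0.0851
gripper_force: 0.0
t: 15.8
eef_pos: [0.436, 0.3099, 0.1281]
ee_rot: [0.001, 0.716, 0.698, -0.0]
contact_force: [-0.1, -0.2, 0.9]
grip_width: 0.0853
gripper_force: 0.0
[320.40519258 277.57470995]
((322.66888427734375, 276.95526123046875), (35.477439880371094, 36.51078414916992), 92.64236450195312) [0.43608878 0.31279479 0.114     ]
```

View pics/w3.png

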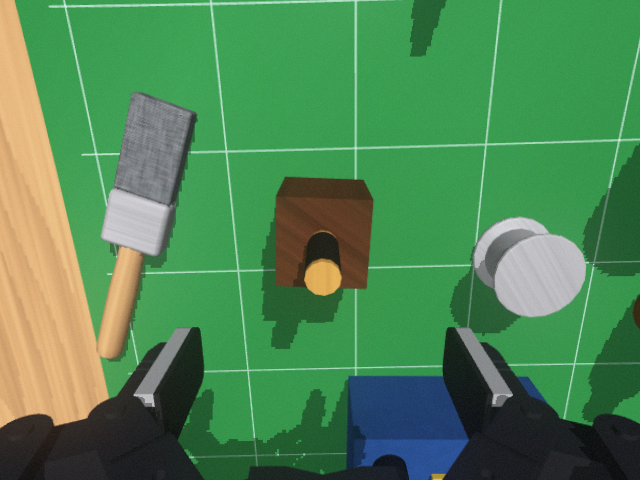

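The wrist view shows the pin cap at (323,277), which is (0.436, 0.313) and agrees with the other views. I'll go down and grip.

```bash

python3 -m pendant '{"dp":[[0.3,0,2],[0.3,0,4],[0.3,0,6],[0.3,0,7.5],[0.3,0,8.5],[0.3,0,9],[0.3,0,9],[0.3,0,9]],"delta_rot":[[0,0,0],[0,0,0],[0,0,0],[0,0,0],[0,0,0],[0,0,0],[0,0,0],[0,0,0]],"claw":[0,0,0,0,0,0,0,0]}'
python3 -m pendant '{"dp":[[0,0,0],[0,0,0],[0,0,0],[0,0,0],[0,0,0],[0,0,0],[0,0,0],[0,0,0],[0,0,0],[0,0,0]],"delta_rot":[[0,0,0],[0,0,0],[0,0,0],[0,0,0],[0,0,0],[0,0,0],[0,0,0],[0,0,0],[0,0,0],[0,0,0]],"claw":[120,160,180,190,200,210,255,255,255,255]}'
python3 - <<'E'
from h import *
s=snap('wrist'); h=cv2.cvtColor(s['img'],cv2.COLOR_RGB2HSV)
cv2.imwrite('pics/w4.png',s['img'][120:420,170:470,::-1])
E
```

```text
t: 16.52
eef_pos: [0.4375, 0.3132, 0.0395]
ee_rot: [0.001, 0.717, 0.697, 0.001]
contact_force: [1.1, -0.3, 0.2]
grip_width: 0.0857
gripper_force: 0.0
t: 17.35
eef_pos: [0.4371, 0.3138, 0.0397]
ee_rot: [0.001, 0.716, 0.698, 0.001]
contact_force: [-1.9, -0.1, 6.3]
grip_width: 0.0164
gripper_force: 58.3
```

View pics/w4.png

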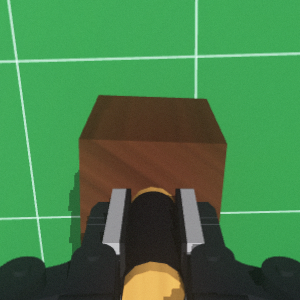

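The crop shows the black handle between both pads at about (155,225). Lifting straight up, then going towards the plate.

```bash

python3 -m pendant '{"dp":[[0,0,-1],[0,0,-2.5],[0,0,-4.5],[0,0,-7],[0,0,-9.5],[0,0,-11.5],[0,0,-11.5],[0,0,-11.5]],"delta_rot":[[0,0,0],[0,0,0],[0,0,0],[0,0,0],[0,0,0],[0,0,0],[0,0,0],[0,0,0]],"claw":[255,255,255,255,255,255,255,255]}'
python3 - <<'E'
from h import *
s=snap('side'); h=cv2.cvtColor(s['img'],cv2.COLOR_RGB2HSV)
# aperture dark disc inside plate
def hole(s,bx):
    x0,y0,x1,y1=bx; h=cv2.cvtColor(s['img'],cv2.COLOR_RGB2HSV)[y0:y1,x0:x1]
    m=cv2.inRange(h,(20,130,100),(32,255,255)); c,hi=cv2.findContours(m,cv2.RETR_CCOMP,1)
    for i,q in enumerate(c):
        a=cv2.contourArea(q)
        if hi[0][i][3]>=0 and a>3: M=cv2.moments(q); u=(M['m10']/M['m00']+x0,M['m01']/M['m00']+y0); print('hole',a,u,onz(s,u,.074).round(4))
        elif a>50: M=cv2.moments(cv2.convexHull(q)); u=(M['m10']/M['m00']+x0,M['m01']/M['m00']+y0); print('plate',a,u,onz(s,u,.074).round(4))
hole(s,(240,290,290,330)); hole(snap('top'),(235,212,260,240))
need(.526,.1205,.155,-1.55)
E
```

```text
t: 18.07
eef_pos: [0.4376, 0.3141, 0.1558]
ee_rot: [0.002, 0.716, 0.698, 0.003]
contact_force: [-0.7, 0.0, 0.1]
grip_width: 0.0164
gripper_force: 58.5
plate 166.5 (267.67543859649123, 308.03801169590645) [0.5211 0.1196 0.074 ]
plate 157.0 (246.48148148148147, 224.43004115226339) [0.5251 0.1196 0.074 ]
hole 33.0 (246.03030303030303, 224.4090909090909) [0.5251 0.1208 0.074 ]
dp [-19.03   9.52  -0.1 ] rot [0.13 0.04 0.02]
```

```bash

python3 -m pendant '{"dp":[[-3,1.3,0],[-7,3,0],[-11,4.8,0],[-15,6.5,0],[-18,8,0],[-20.5,9.2,0],[-22.2,9.4,0],[-22.6,9.4,0],[-22.6,9.4,0],[-22.6,9.4,0]],"delta_rot":[[0,0,0],[0,0,0],[0,0,0],[0,0,0],[0,0,0],[0,0,0],[0,0,0],[0,0,0],[0,0,0],[0,0,0]],"claw":[255,255,255,255,255,255,255,255,255,255]}'
python3 -m pendant '{"dp":[[0,0,0],[0,0,0]],"delta_rot":[[0.1,0,0],[0.1,0,0]],"claw":[255,255]}'
python3 - <<'E'
from h import *
s=snap('wrist','w5.png'); e=env.read_state()['eef_pos']
h=cv2.cvtColor(s['img'],cv2.COLOR_RGB2HSV)
m=cv2.inRange(h,(20,130,100),(32,255,255)); c,hi=cv2.findContours(m,cv2.RETR_CCOMP,1)
for i,q in enumerate(c):
    if cv2.contourArea(q)>80: r=cv2.minAreaRect(q); print(hi[0][i][3],np.round(r[0]+r[1],1),onz(s,r[0],.074).round(4))
print('pin tip pred',proj(s,[e[0]+.0007,e[1]-.001,.1197]),proj(s,[.526,.1205,.074]))
E
```

```text
t: 19.0
eef_pos: [0.5234, 0.0857, 0.1536]
ee_rot: [0.0, 0.717, 0.697, 0.0]
contact_force: [-0.4, -0.1, -0.1]
grip_width: 0.0166
gripper_force: 58.5
t: 19.17
eef_pos: [0.5241, 0.0864, 0.1544]
ee_rot: [0.0, 0.716, 0.698, 0.0]
contact_force: [0.8, -0.4, 0.9]
grip_width: 0.0163
gripper_force: 58.5
-1 [316.8 412.5  44.2  53.1] [ 0.5165 -0.0467  0.074 ]
-1 [327.  184.5  65.   66. ] [0.5275 0.1208 0.074 ]
4 [326.8 184.2  28.3  29. ] [0.5274 0.121  0.074 ]
pin tip pred [324.35356219 268.15875237] [324.48635328 185.05025587]
```

View pics/w5.png

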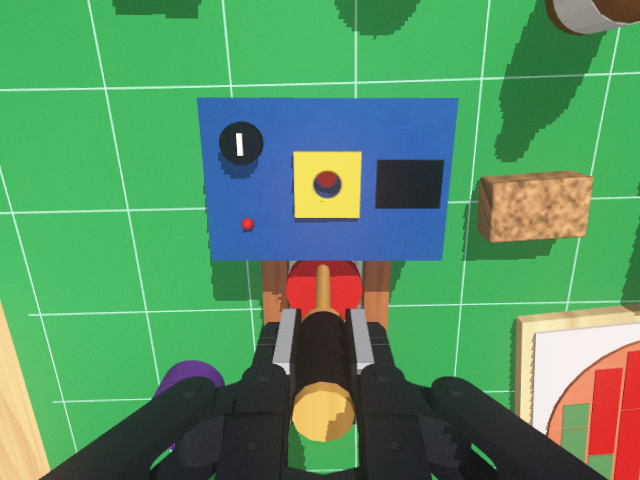

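The pin tip at (322,266) and the hole centre at (327,184) → I need 34.8 mm in +y and 3.2 mm in +x. Aligning, then lowering into the hole.

```bash

python3 -m pendant '{"dp":[[1.2,0.1,0],[2.4,0.2,0],[3.2,0.23,0],[3.5,0.23,0],[3.5,0.23,0],[3.5,0.23,0],[3.5,0.23,0]],"delta_rot":[[0,0,0],[0,0,0],[0,0,0],[0,0,0],[0,0,0],[0,0,0],[0,0,0]],"claw":[255,255,255,255,255,255,255]}'
python3 - <<'E'
from h import *
s=snap('wrist'); e=env.read_state()['eef_pos']; print(e)
x0,y0=290,200; h=cv2.cvtColor(s['img'],cv2.COLOR_RGB2HSV)
cv2.imwrite('pics/w6.png',cv2.resize(s['img'][180:360,220:440],None,fx=3,fy=3)[:,:,::-1])
print('tip',proj(s,[e[0],e[1]-.0003,.1197]),'hole',proj(s,[.5274,.1209,.074]))
E
```

```text
t: 19.8
eef_pos: [0.5278, 0.1201, 0.1546]
ee_rot: [0.001, 0.716, 0.698, 0.0]
contact_force: [-0.0, -0.5, -0.3]
grip_width: 0.0165
gripper_force: 58.5
[0.52774895 0.11993865 0.15458536]
tip [322.66576054 266.96844933] hole [322.02225495 237.47012089]
```

View pics/w6.png

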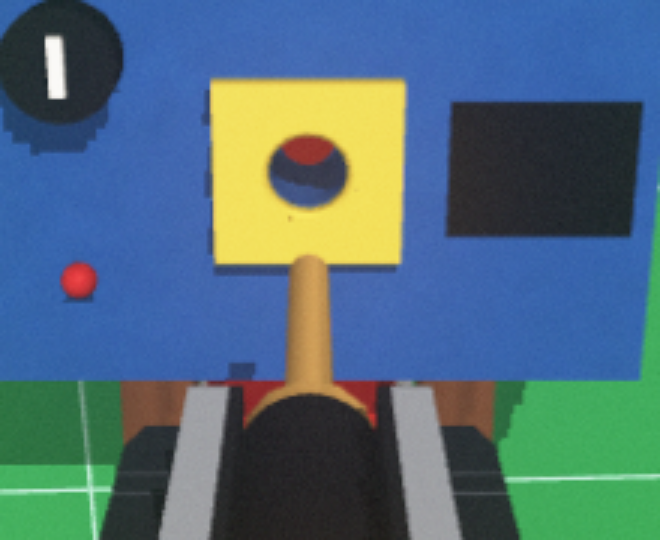

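The crop shows the tip at (310,258) in line with the hole at (308,172), and the projected offsets match. Lowering.

```bash

python3 -m pendant '{"dp":[[0.05,0,1],[0.05,0,2],[0.05,0,3],[0.05,0,4],[0.05,0,5],[0.05,0,5.6],[0.05,0,6],[0.05,0,6]],"delta_rot":[[0,0,0],[0,0,0],[0,0,0],[0,0,0],[0,0,0],[0,0,0],[0,0,0],[0,0,0]],"claw":[255,255,255,255,255,255,255,255]}'
python3 -m pendant '{"dp":[[0,0,0.5],[0,0,1],[0,0,1.3],[0,0,1.5],[0,0,1.5]],"delta_rot":[[0,0,0],[0,0,0],[0,0,0],[0,0,0],[0,0,0]],"claw":[255,255,255,255,255]}'
```

```text
t: 20.52
eef_pos: [0.5272, 0.1205, 0.0934]
ee_rot: [0.0, 0.717, 0.698, -0.0]
contact_force: [0.1, 0.2, 0.9]
grip_width: 0.0165
gripper_force: 58.5
t: 20.93
eef_pos: [0.5282, 0.1207, 0.0796]
ee_rot: [0.001, 0.716, 0.698, 0.001]
contact_force: [0.1, -0.9, 2.2]
grip_width: 0.0168
gripper_force: 58.6
```

```bash

python3 -m pendant '{"dp":[[0,0,0.15],[0,0,0.3],[0,0,0.4],[0,0,0.4],[0,0,0.4]],"delta_rot":[[0,0,0],[0,0,0],[0,0,0],[0,0,0],[0,0,0]],"claw":[255,255,255,255,255]}'
python3 -m pendant '{"dp":[[0,0,0.1],[0,0,0.2],[0,0,0.2],[0,0,0.2]],"delta_rot":[[0,0,0],[0,0,0],[0,0,0],[0,0,0]],"claw":[255,255,255,255]}'
```

```text
t: 21.35
eef_pos: [0.5284, 0.1207, 0.0765]
ee_rot: [0.001, 0.716, 0.698, 0.001]
contact_force: [-1.3, 0.0, 9.3]
grip_width: 0.0161
gripper_force: 59.5
t: 21.68
eef_pos: [0.5288, 0.1208, 0.0759]
ee_rot: [0.001, 0.716, 0.698, 0.001]
contact_force: [-5.4, 0.1, 22.5]
grip_width: 0.0163
gripper_force: 61.2
```

The force rose past 6 N to 22 N while the pin stopped descending, so the button is bottomed. I'll check the jars, let it settle, and hand in.

```bash

python3 -m pendant '{"dp":[[0,0,0],[0,0,0],[0,0,0],[0,0,0],[0,0,0],[0,0,0]],"delta_rot":[[0,0,0],[0,0,0],[0,0,0],[0,0,0],[0,0,0],[0,0,0]],"claw":[255,255,255,255,255,255]}'
python3 - <<'E'
from h import *
s=snap('side'); h=cv2.cvtColor(s['img'],cv2.COLOR_RGB2HSV)
for k,a,b in(('red',(0,170,80),(6,255,255)),('yel',(22,150,100),(30,255,255))):
    for c in cv2.findContours(cv2.inRange(h,a,b)[240:330,240:345].copy(),0,1)[0]:
        if cv2.contourArea(c)>60: r=cv2.minAreaRect(c+[240,240]); print(k,np.round(r[0]+r[1],1),onz(s,r[0],.044).round(4))
E
```

```text
t: 22.18
eef_pos: [0.5288, 0.1208, 0.076]
ee_rot: [0.001, 0.716, 0.698, 0.001]
contact_force: [-5.2, -0.8, 23.6]
grip_width: 0.0167
gripper_force: 61.2
red [291.3 288.   14.7  17.5] [0.5111 0.038  0.044 ]
yel [264.  308.1  21.9  18.8] [0.5405 0.1049 0.044 ]
yel [297.3 267.   24.   20.6] [ 0.5234 -0.0189  0.044 ]
```

```bash
python3 -c "
from plant import env
print(env.job_done()); s=env.read_state(); print(s['t'],s['contact_force'],s['gripper_force'])"
```

```text
the job is handed in; nothing more can be done
None
the job is handed in; nothing more can be done
```

I handed the job in at about 22 s with both jars home in the lane and the gripped pin holding the button down at about 23 N; no verdict came back, and in the last picture red was partly hidden by the gripper.

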